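Check a cabin case's renewed telescopic handle at both stops

ROBOT

A 6-joint arm with a two-finger parallel gripper is mounted at the origin on the work surface. World frame = base frame: x ahead of the robot, y to its left, z up, the work surface at z = 0. Lengths are in m, angles in degrees, forces in N, time in s.
With the tool pointing down it reaches from about 0.4 to 0.825 m from the base axis. Payload 7 kg.
Tool frame: the origin (TCP) lies between the finger pads; the fingertips stand 22 mm ahead of it and the grasp point (between the pads) lies 3 mm ahead of it; z points along the fingers, y is the direction in which the jaws open and shut (so a half turn about z gives the same grasp; the last joint's range is limited). The gripper opens to 88 mm and grips with 3 to 60 N. Pads are 19 mm wide; open, the fingers measure 130 mm over their backs; the gripper's body (78 mm by 193 mm) begins 47 mm behind the grasp point.
Start: joints at [88.871, 20.546, 0.682, 0, -70.136, -16.507], TCP at [0.205, 0.643, 0.249] pointing down, gripper open.
Joint ranges: [-176.03, 176.03], [-82.01, 121.73], [-58.28, 71.71], [-173.87, 95.51], [-174.79, -0.11], [-173.66, 173.66]. Speed limits (degrees/s): [136.94, 136.94, 172.46, 180, 180, 180].

INTERFACE

Orientations are given as [roll, pitch, yaw] about the fixed x, y, z axes, in that order (R = Rz(yaw) Ry(pitch) Rx(roll)).
In Python, from plant import telemetry, cams, r gives the robot as it stands.
- The arm moves only by the tool carry_out, never from a script. Its argument "commands" is one flat list of numbers, 5 for each row, row after row: the shift along the world's x, y, z as a fraction of full scale, then the turn about the world's z as a fraction of full scale, then the gripper's target within -1 to 1 (shut at 1, half-way at 0, fully open at -1). In form: [x, y, z, turn, claw, x, y, z, turn, claw, ...]. A call has 1 to 8 rows; each row shifts and turns the commanded pose from where the row before left it; what a row does not reach is not made up. Full scale, the value 1, is 0.04 m for a shift and 4 degrees for a turn. A row lasts 1/10 s, in which the tool goes at most 50 mm and 8.59 degrees, less where a joint would pass 70% of its speed; a pose out of reach is approached as far as the arm can. A call with a number of a shift or a turn outside -1 to 1 is refused whole. A call with a gripper value outside its range is refused whole. The fingers move at their own pace and stop on an object; "grip_force" is the grip in N (left out, the last holds). Time passes only in rows, so rows that do not move let the fingers close. It gives the time, the measured TCP pose, the force and the opening at its end, in the units of the state.
- telemetry.get_state(): the state, without advancing time (a new reading comes with each control period).
- cams.capture(name): name is "scene" or "top" or "wrist"; returns a dict with "frame" (400x640x3 uint8, red, green, blue), "camera_matrix" (3x3 intrinsics, pixels), "camera_from_world" (4x4, takes a point from world to camera coordinates); the wrist camera has in their place "mount" (4x4, takes a point from camera to tool coordinates, whose origin is the TCP and whose axes are the flange's). Camera axes: x right, y down, z forward; pixel columns grow to the right and rows downward; lengths in m; the calibration is good to about 2 mm. A picture is of the moment at which its call begins: read the wrist's pose just before it. There is no depth.
- r.close_job(): hands the job in, once; it reports no verdict.
The state is a dict: "time_s": time; "joints": joint angles; "qd": joint speeds; "joint_torque": joint torques, N m; "tcp_pos": TCP position; "eef_rot": TCP orientation; "contact_force": force on the tool from outside, world axes, zero at the start; "moment": the same for the moment, N m; "gripper_width": finger opening in m.
Only numpy, scipy, OpenCV 4.12 (cv2) and the standard library are available. Lean on these libraries where they do the work, as an engineer would, in place of code of your own. Each camera call takes 0.05 s, during which the arm holds its last target. There are 200 camera calls.

TASK

The cabin case on the repair bench has had its telescopic handle renewed: squeeze the release button in the handle's grip and draw the handle out to its first stop, letting the button come back up so that the handle locks there. Then squeeze the button again, draw the handle out to the second stop, all the way, and finish while holding it there: the grip bar still gripped between the fingers, the handle fully out, nothing let go. Leave the brush, the polish tin and the shoe where they are.

Things in the scene. Friction and masses are not known exactly. Their poses are not given: they have to be found in the camera images.
- case: grey hard-shell cabin case, 450 long x 340 wide x 196 high (mm) as it lies on its front on a thin felt pad; fixed, it does not shift. Origin: centre of its underside, on the bench. Its -x axis points out of the end from which the handle is pulled (that end's black bezel is at x = -231); its wheels are at the +x end; z is up
- grip_center (a point): centre of the handle's black grip bar; moves with the handle; axes as the case's: the handle is pulled out along -x. Bar: 26 mm thick (x), 182 long (y), 24 high (z), centre 170 above the bench. Handle home: free gap of 50 behind the bar (+x) to the bezel, between the two aluminium tubes (18 wide, at y = +75 and -75) that carry it
- button_face (a point): middle of the outer face of the grey release button, in the middle of the bar's outer (-x) side, axes as the case's. Button 38 mm wide (y), 13 high (z), 6 proud: bar and button measure 32 together, 26 when one finger on the button and one behind the bar squeeze it flush
- handle (a joint): how far the handle is drawn out, m: 0 home, 0.130 first stop, 0.260 second stop = hard end. Slides level with 3 N drag, stays where left. Button up: locked (2 to 3 mm play) at home or a stop. Between stops it slides, button held or not; not held, it locks by itself at the next stop; held in, it runs past the first stop
- button (a joint): how far the button is pressed, m: 0 up, 0.006 flush with the bar; spring 3 N at the start, 7 N flush; beyond 0.004 the handle is free. Between stops it cannot come up fully (stays at about 0.004); it comes up to 0 when the lock engages at a stop
- brush: loose wooden shoe brush lying bristles down, 170 x 55 x 50; origin at the centre of its underside
- tin: loose round tin of shoe polish, diameter 84, 27 high; origin at the centre of its underside
- shoe: loose dark brown leather shoe, 288 x 90 x 98; origin under its middle, toe along its +x

How it is judged (in metres and radians):
On the way, in this order (a step that is already met when the one before it is completed fails the run):
1. the button is squeezed in with the handle still home (value of joint button above 0.004 m and value of joint handle below 0.02 m), for 0.1 s.
2. the handle stands locked at the first stop, the button up (value of joint handle between 0.124 and 0.136 m and value of joint button below 0.0015 m), for 0.2 s.
3. the handle is drawn out to the second stop and is held by the fingers (value of joint handle above 0.252 m and contact force between the fingers and handle above 3 N), for 0.1 s.
At the end, for the whole second after the job is handed in: through the last second the handle is within 8 mm of its full 260 mm and held: the bar, anywhere along it, is between the fingers (grasp point within 20 mm of its centre along the pull, 30 mm in height) with over 3 N of contact; brush, tin and shoe within 30 mm of where they stood (all of step 3 and x of the grasp point in the frame of grip_center between -0.02 and 0.02 m and z of the grasp point in the frame of grip_center between -0.03 and 0.03 m and distance of each of brush, tin, shoe from where it was at the start of the episode below 0.03 m); the arm keeps its last pose, push and grip.
It fails at once if the brush, the tin or the shoe is pushed away or knocked over (distance of any of brush, tin, shoe from where it was at the start of the episode above 0.05 m or angle between any of brush, tin, shoe's own z axis and vertical above 0.6 rad).
It also fails if it takes over 45 s, if anything falls off the work surface, if the arm or the gripper's body presses on something with over 40 N, if the wrist force passes 120 N, or if a joint passes its speed limit or range.

## Working session

There is one attempt and no reset: what is moved stays moved. The work goes in short steps, Python scripts to look and compute and a tool call to move; the robot and the scene stay as the last step left them, time stands still between calls to the robot, and variables do not carry over. Pictures are saved under pics/ and viewed, about 8 in all and at most 12, crops included, and the job is handed in when it is done.

Besides the shell and the picture viewer there is one more tool, called after "Request:" by a JSON object that holds its "method" and its "body". carry_out: Moves the arm, as the interface text tells. Shift numbers are shares of 0.04 m and turn numbers shares of 4 degrees, none past 1 either way. Its arguments: {"type":"object","properties":{"commands":{"type":"array"},"grip_force":{"type":"number"}},"required":["commands"]}

```bash
mkdir -p pics; ls
python3 - <<'E'
from plant import telemetry,cams
import cv2,numpy as np
s=telemetry.get_state(); print(s)
for n in ["top","scene"]:
    c=cams.capture(n); cv2.imwrite(f"pics/{n}0.png",c["frame"][:,:,::-1]); np.savez(f"{n}0.npz",**c)
    print(n,c["camera_matrix"].tolist(),np.round(c["camera_from_world"],4).tolist())
E
```

```text
pics
{'time_s': 0.0, 'joints': array([ 8.88727567e+01,  2.05920167e+01,  6.31666066e-01, -1.96424868e-02,
       -7.01351302e+01, -1.65073636e+01]), 'qd': array([ 0.01334281,  0.05103214, -0.03967805, -0.01212387,  0.00109288,
       -0.02977886]), 'joint_torque': array([-1.03976232e-03, -5.82718384e+01,  2.93053150e+01,  6.99693024e+00,
        6.76166557e-03, -1.65766774e-04]), 'tcp_pos': array([0.20437101, 0.64282867, 0.24760158]), 'eef_rot': array([ 1.79903208e+02, -9.42848883e-03, -1.76412889e+01]), 'contact_force': array([ 0.09838643,  0.86398092, -0.61572511]), 'moment': array([-0.01727663, -0.04373368,  0.04649836]), 'gripper_width': 0.0873209993965252}
top [[405.9207871493726, 0.0, 318.39938189899], [0.0, 405.9207871493726, 197.87953224690662], [0.0, 0.0, 1.0]] [[-0.0077, -0.9999, -0.0141, 0.0068], [-0.9803, 0.0104, -0.1974, 0.5617], [0.1975, 0.0123, -0.9802, 1.3737], [0.0, 0.0, 0.0, 1.0]]
scene [[462.2341059985232, 0.0, 318.23406366922944], [0.0, 462.2341059985232, 198.70345363867088], [0.0, 0.0, 1.0]] [[0.6779, 0.735, 0.0158, -0.3723], [0.5746, -0.5164, -0.635, -0.2414], [-0.4585, 0.4396, -0.7724, 1.8601], [0.0, 0.0, 0.0, 1.0]]
```

View pics/top0.png

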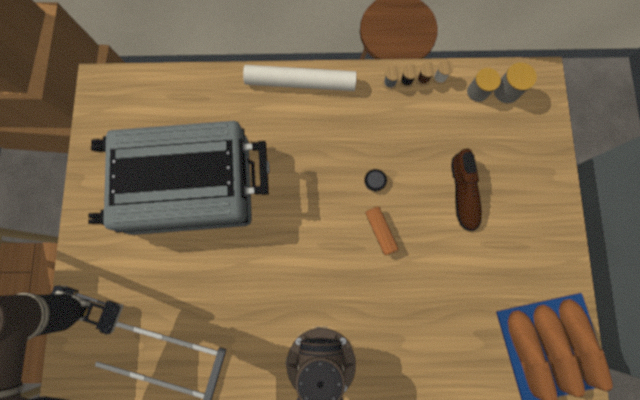

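View pics/scene0.png

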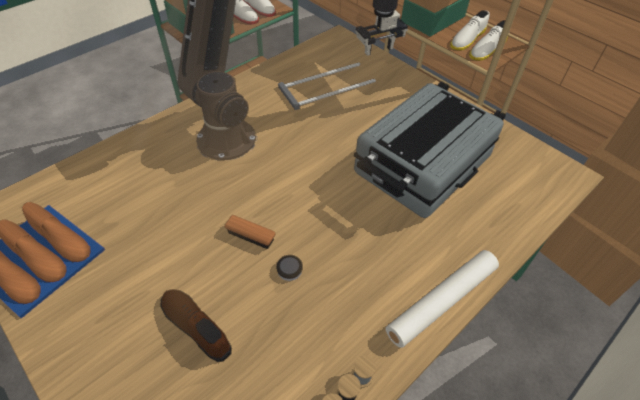

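The top view shows the case on the left with its handle pointing right (world −y) and the bar at about (263,168). The tin is at (375,180), the brush at (381,230) and the shoe at (467,190). Next I'll measure the bar.

```bash
cat > h.py <<'E'
import numpy as np,cv2
def ray(uv,z,K,T):
    R,t=T[:3,:3],T[:3,3]; C=-R.T@t
    d=R.T@np.linalg.inv(K)@np.array([uv[0],uv[1],1.]); return C+d*(z-C[2])/d[2]
E
python3 - <<'E'
from h import *
c=np.load("top0.npz"); K,T,f=c["camera_matrix"],c["camera_from_world"],c["frame"]
g=f.max(2).astype(int)
print("cam",-T[:3,:3].T@T[:3,3])
m=np.zeros(g.shape,np.uint8); m[130:205,250:275]=(g<60)[130:205,250:275]
n,l,st,ce=cv2.connectedComponentsWithStats(m)
print(st[1:],ce[1:])
i=1+st[1:,4].argmax(); ys,xs=np.where(l==i)
(cx,cy),wh,a=cv2.minAreaRect(np.c_[xs,ys].astype(np.float32)); print(cx,cy,wh,a)
b=cv2.boxPoints(((cx,cy),wh,a))
for z in (.182,.17):
    P=np.array([ray(p,z,K,T) for p in b]); print(z,P.round(3).tolist(),P.mean(0).round(4))
    for k in range(2): d=P[k+1]-P[k]; print(np.linalg.norm(d),np.degrees(np.arctan2(d[1],d[0])))
# case top outline: corner check
v=f[100:245,85:280]; cv2.imwrite("pics/crop.png",cv2.resize(v[:,:,::-1],None,fx=4,fy=4))
E
```

```text
cam [ 0.27934077 -0.01590739  1.4574996 ]
[[250 142  18  53 526]] [[260.50570342 168.58365019]]
258.39715576171875 168.13491821289062 (52.16810607910156, 16.3323974609375) 87.51044464111328
0.182 [[0.726, 0.228, 0.182], [0.727, 0.174, 0.182], [0.551, 0.163, 0.182], [0.55, 0.216, 0.182]] [0.6385 0.195  0.182 ]
0.054011968608576745 -88.11533408690907
0.17643474051781022 -176.59295187417038
0.17 [[0.73, 0.23, 0.17], [0.732, 0.175, 0.17], [0.554, 0.165, 0.17], [0.552, 0.218, 0.17]] [0.6419 0.197  0.17  ]
0.05452011743562547 -88.11533408690916
0.17809465236243305 -176.59295187417038
```

View pics/crop.png

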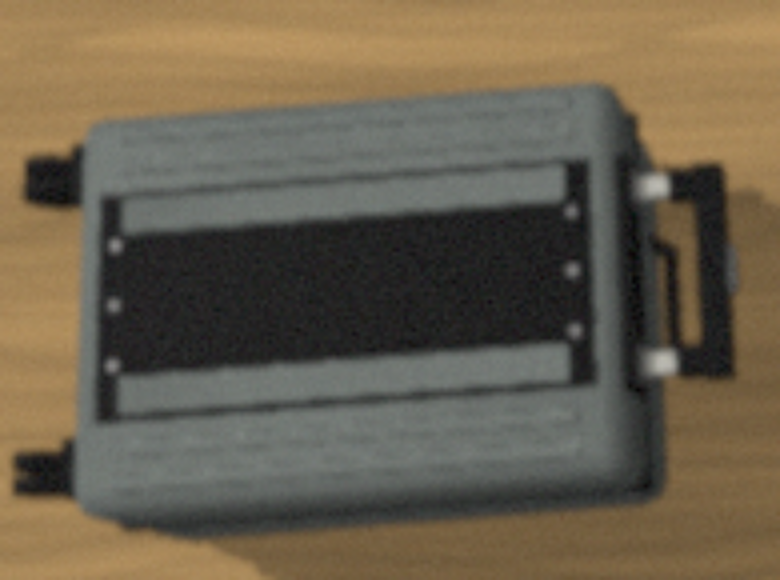

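The crop shows the bar centre at crop (713,271), which is image (263,168). The button sticks out on its right side, and a lower bracket is visible in the gap at crop (675,290). The panel's bolts, at about z=0.196, give me the case's yaw.

Run:
```python
from h import *
c=np.load("top0.npz"); K,T=c["camera_matrix"],c["camera_from_world"]
w=lambda u,v,z: ray((85+(u-1.5)/4,100+(v-1.5)/4),z,K,T)
L=[w(115,245,.196),w(113,305,.196),w(112,365,.196)];R=[w(571,212,.196),w(572,270,.196),w(575,330,.196)]
for a,b in zip(L,R): print((b-a).round(3),np.degrees(np.arctan2((b-a)[1],(b-a)[0])))
print(np.degrees(np.arctan2(*(L[2]-L[0])[1::-1])),np.degrees(np.arctan2(*(R[2]-R[0])[1::-1])))
for z in(.182,.17): print(z,w(713,271,z),w(722,165,z),w(733,377,z), w(695,200,z),w(702,345,z))
print("bezel/tubes",w(637,186,.175),w(645,363,.175))
for n,p,z in(("tin",(375,180),.027),("brush",(381,230),.05),("shoe",(467,190),.09)):print(n,ray(p,z,K,T))
```

```text
[ 0.023 -0.371  0.   ] -86.38234422643659
[ 0.025 -0.371  0.   ] -86.1526774686216
[ 0.025 -0.371  0.   ] -86.19358911008588
-176.08712970266907 -176.0416987384624
0.182 [0.63971189 0.18037927 0.182     ] [0.73037196 0.17467893 0.182     ] [0.55117958 0.16255227 0.182     ] [0.70041312 0.19638914 0.182     ] [0.57787842 0.18808844 0.182     ]
0.17 [0.64310229 0.18222595 0.17      ] [0.7346153  0.17647199 0.17      ] [0.55373706 0.16423124 0.17      ] [0.70437461 0.19838644 0.17      ] [0.58068708 0.19000765 0.17      ]
bezel/tubes [0.71545748 0.24601992 0.175     ] [0.56504454 0.23521826 0.175     ]
tin [ 0.63139606 -0.20340374  0.027     ]
brush [ 0.44677513 -0.21489801  0.05      ]
shoe [ 0.57703928 -0.50904038  0.09      ]
```

Measurements: bar centre is about (0.640, 0.180, 0.170), the pull direction is −86.2°, so tool yaw must be +3.8°. The gap to the bezel comes out at 49 mm, as given. I'll move above the bar.

Request:
{"method": "carry_out", "body": {"commands": [0,0,0.6,0.36,-1,0.4,-0.4,0.6,0.36,-1,0.75,-0.8,0,0.36,-1,0.75,-0.8,0,0.36,-1,0.75,-0.8,0,0.36,-1,0.75,-0.8,0,0.36,-1,0.75,-0.8,0,0.36,-1,0.75,-0.8,0,0.36,-1], "grip_force": 25}}

```text
time_s: 0.9
tcp_pos: [0.4013, 0.4336, 0.2963]
eef_rot: [180.0, 0.0, -6.0]
contact_force: [1.7, 0.2, 0.2]
gripper_width: 0.0877
```

Request:
{"method": "carry_out", "body": {"commands": [0.75,-0.8,0,0.36,-1,0.75,-0.8,0,0.36,-1,0.75,-0.8,0,0.36,-1,0.75,-0.8,0,0.36,-1,0.75,-0.8,0,0.36,-0.45,0.75,-0.8,0,0.36,-0.45,0.75,-0.8,0,0.36,-0.45,0.5,-0.5,0,0,-0.45]}}

```text
time_s: 1.7
tcp_pos: [0.6318, 0.1888, 0.2959]
eef_rot: [180.0, 0.1, 3.9]
contact_force: [-1.0, 1.5, -1.3]
gripper_width: 0.0648
```

Request:
{"method": "carry_out", "body": {"commands": [0.3,-0.3,0,0,-0.45,0,0,0,0,-0.45,0,0,0,0,-0.45]}}

```text
time_s: 2.0
tcp_pos: [0.6422, 0.1793, 0.296]
eef_rot: [180.0, 0.1, 3.9]
contact_force: [0.1, 0.1, 0.4]
gripper_width: 0.0634
```

Run:
```python
from plant import telemetry,cams
from h import *
s=telemetry.get_state(); print({k:np.round(s[k],3) for k in("time_s","tcp_pos","eef_rot","gripper_width","contact_force")})
c=cams.capture("wrist"); np.savez("w1.npz",tcp=s["tcp_pos"],rot=s["eef_rot"],**c); cv2.imwrite("pics/w1.png",c["frame"][:,:,::-1]); print(c["mount"].round(3).tolist(),c["camera_matrix"])
```

```text
{'time_s': np.float64(2.0), 'tcp_pos': array([0.642, 0.179, 0.296]), 'eef_rot': array([1.79995e+02, 5.10000e-02, 3.92700e+00]), 'gripper_width': np.float64(0.063), 'contact_force': array([0.075, 0.085, 0.436])}
[[0.001, -0.966, -0.26, 0.069], [1.0, 0.0, 0.001, -0.0], [-0.001, -0.26, 0.966, -0.137], [0.0, 0.0, 0.0, 1.0]] [[351.9790448    0.         316.2554755 ]
 [  0.         351.9790448  201.41210261]
 [  0.           0.           1.        ]]
```

View pics/w1.png

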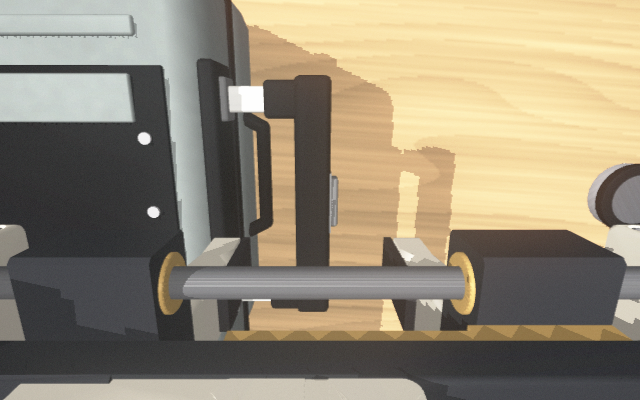

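The wrist view shows the bar vertical in the image, columns about 296–330 and rows 75–311, with the button at (334,200) on its right. A bracket sits behind it at (268,170), so I'll check its height.

Run:
```python
from h import *
from scipy.spatial.transform import Rotation as Ro
c=np.load("w1.npz"); K=c["camera_matrix"]; W=np.eye(4); W[:3,:3]=Ro.from_euler("xyz",c["rot"],degrees=True).as_matrix(); W[:3,3]=c["tcp"]
T=np.linalg.inv(W@c["mount"]); t=np.load("top0.npz")
y=np.array([[np.sin(np.radians(3.8)),-np.cos(np.radians(3.8))]])[0]
for n,p in(("in",(296,195)),("out",(330,195)),("btn",(337,200)),("top",(312,76)),("bot",(313,310))):
    P=ray(p,.182,K,T); print(n,P.round(4),"along pull rel tcp",((P[:2]-c["tcp"][:2])@y).round(4))
Kt,Tt=t["camera_matrix"],t["camera_from_world"]
for (w_,u,v) in (((272,140),680,258),((270,225),681,335)):
    for z in (.06,.09,.12,.15,.18): print(z,ray(w_,z,K,T)[:2].round(3),ray((85+(u-1.5)/4,100+(v-1.5)/4),z,Kt,Tt)[:2].round(3))
```

```text
in [0.6472 0.1948 0.182 ] along pull rel tcp -0.0151
out [0.6489 0.1699 0.182 ] along pull rel tcp 0.0099
btn [0.6454 0.1644 0.182 ] along pull rel tcp 0.0151
top [0.7306 0.1885 0.182 ] along pull rel tcp -0.0033
bot [0.5525 0.176  0.182 ] along pull rel tcp -0.0026
0.06 [0.674 0.228] [0.687 0.229]
0.09 [0.677 0.225] [0.678 0.224]
0.12 [0.68  0.221] [0.669 0.218]
0.15 [0.683 0.218] [0.66  0.213]
0.18 [0.686 0.214] [0.652 0.208]
0.06 [0.58  0.227] [0.616 0.226]
0.09 [0.59  0.224] [0.609 0.221]
0.12 [0.601 0.22 ] [0.601 0.216]
0.15 [0.611 0.217] [0.594 0.211]
0.18 [0.622 0.213] [0.587 0.206]
```

The bracket sits at about z=0.1, below where the fingertips will be (about 0.15). The bar centre is 2.6 mm toward +y of the TCP. I'll descend around the bar.

Request:
{"method": "carry_out", "body": {"commands": [0,0.065,-0.3,0,-0.45,0,0,-0.6,0,-0.45,0,0,-0.6,0,-0.45,0,0,-0.6,0,-0.45,0,0,-0.5,0,-0.45,0,0,-0.5,0,-0.45,0,0,0,0,-0.45,0,0,0,0,-0.45]}}

```text
time_s: 2.85
tcp_pos: [0.6421, 0.1826, 0.1725]
eef_rot: [180.0, 0.0, 4.0]
contact_force: [-0.5, 0.9, 0.4]
gripper_width: 0.0636
```

Request:
{"method": "carry_out", "body": {"commands": [0,0,0,0,0.2,0,0,0,0,0.3,0,0,0,0,0.4,0,0,0,0,0.6,0,0,0,0,0.8,0,0,0,0,0.8,0,0,0,0,0.8,0,0,0,0,0.8]}}

```text
time_s: 3.65
tcp_pos: [0.6427, 0.1816, 0.1731]
eef_rot: [180.0, -0.0, 4.0]
contact_force: [-0.7, -2.6, 5.6]
gripper_width: 0.0256
```

Width is 25.6 mm, so the button is flush. I'll pull to about 0.105 m, short of the first stop.

Request:
{"method": "carry_out", "body": {"commands": [0,0,0,0,0.8,0.01,-0.15,0,0,0.8,0.027,-0.41,0,0,0.8,0.027,-0.41,0,0,0.8,0.027,-0.41,0,0,0.8,0.027,-0.41,0,0,0.8,0.027,-0.41,0,0,0.8,0.027,-0.41,0,0,0.8]}}

```text
time_s: 4.45
tcp_pos: [0.6496, 0.0782, 0.1731]
eef_rot: [-179.9, -0.1, 4.0]
contact_force: [-1.6, 4.5, 5.6]
gripper_width: 0.0261
```

Request:
{"method": "carry_out", "body": {"commands": [0,0,0,0,0.8,0,0,0,0,0.8]}}

```text
time_s: 4.65
tcp_pos: [0.6497, 0.0771, 0.1731]
eef_rot: [180.0, -0.0, 3.9]
contact_force: [-0.8, -2.8, 5.7]
gripper_width: 0.0257
```

Request:
{"method": "carry_out", "body": {"commands": [0,0,0,0,0,0,0,0,0,0,0,0,0,0,0,0.008,-0.125,0,0,0,0.008,-0.125,0,0,0,0.008,-0.125,0,0,0,0.008,-0.125,0,0,0,0.008,-0.125,0,0,0]}}

```text
time_s: 5.45
tcp_pos: [0.6508, 0.053, 0.1721]
eef_rot: [-179.9, 0.0, 4.0]
contact_force: [-0.2, 5.3, -1.9]
gripper_width: 0.0438
```

Request:
{"method": "carry_out", "body": {"commands": [0.006,-0.08,0,0,0,0.006,-0.08,0,0,0,0,0,0,0,0]}}

```text
time_s: 5.75
tcp_pos: [0.6513, 0.0458, 0.1722]
eef_rot: [-180.0, 0.0, 3.9]
contact_force: [-0.4, 2.3, -1.4]
gripper_width: 0.0438
```

Request:
{"method": "carry_out", "body": {"commands": [0.003,-0.05,0,0,0,0.003,-0.05,0,0,0,0,0,0,0,0]}}

```text
time_s: 6.05
tcp_pos: [0.6516, 0.0417, 0.1725]
eef_rot: [180.0, 0.0, 4.0]
contact_force: [-1.0, 1.2, -1.6]
gripper_width: 0.0437
```

Request:
{"method": "carry_out", "body": {"commands": [0.003,-0.05,0,0,0,0.003,-0.05,0,0,0,0,0,0,0,0]}}

```text
time_s: 6.35
tcp_pos: [0.6517, 0.0408, 0.1724]
eef_rot: [-179.8, -0.0, 4.0]
contact_force: [-3.3, 14.8, -0.6]
gripper_width: 0.0438
```

The handle stopped at about 0.132 m with 15 N on the tool, so it is locked at the first stop. I'll take the load off, centre on the bar and check the width with a light 3 N touch before squeezing.

Request:
{"method": "carry_out", "body": {"commands": [-0.01,0.1,0,0,0,-0.007,0.1,0,0,0,0,0,0,0,0,0,0,0,0,0.1,0,0,0,0,0.2,0,0,0,0,0.3,0,0,0,0,0.3], "grip_force": 3}}

```text
time_s: 7.05
tcp_pos: [0.6512, 0.0469, 0.1726]
eef_rot: [-179.9, -0.0, 4.0]
contact_force: [-1.7, 6.6, 1.0]
gripper_width: 0.0323
```

Run:
```python
from plant import telemetry,cams
from h import *
s=telemetry.get_state(); print({k:np.round(s[k],4) for k in("time_s","tcp_pos","gripper_width","contact_force")})
c=cams.capture("top"); cv2.imwrite("pics/t2.png",cv2.resize(c["frame"][100:250,90:400,::-1],None,fx=2.5,fy=2.5))
```

```text
{'time_s': np.float64(7.05), 'tcp_pos': array([0.6512, 0.0469, 0.1726]), 'gripper_width': np.float64(0.0323), 'contact_force': array([-1.665 ,  6.5522,  1.0359])}
```

View pics/t2.png

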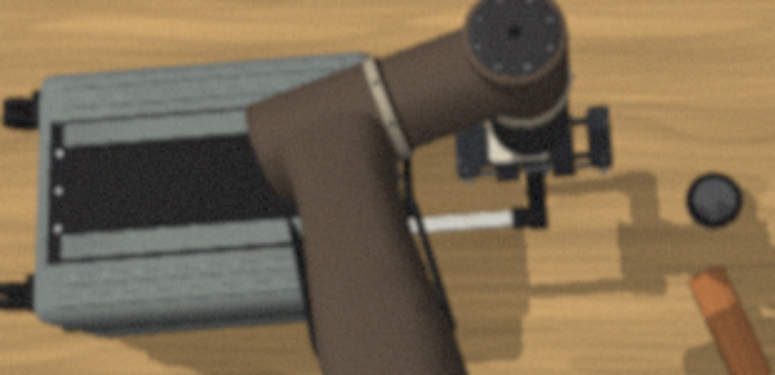

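Width is 32.3 mm, so the button is up and the handle is locked. The picture shows the handle part way out with the tin and brush untouched. Now I'll squeeze again.

Request:
{"method": "carry_out", "body": {"commands": [-0.004,0.07,0,0,0.3,0,0,0,0,0.8,0,0,0,0,0.8,0,0,0,0,0.8,0,0,0,0,0.8,0,0,0,0,0.8], "grip_force": 25}}

```text
time_s: 7.7
tcp_pos: [0.6511, 0.0489, 0.1725]
eef_rot: [-180.0, 0.0, 4.0]
contact_force: [-0.1, 3.7, 0.9]
gripper_width: 0.0259
```

Request:
{"method": "carry_out", "body": {"commands": [0.01,-0.15,0,0,0.8,0.027,-0.41,0,0,0.8,0.027,-0.41,0,0,0.8,0.027,-0.41,0,0,0.8,0.027,-0.41,0,0,0.8,0.027,-0.41,0,0,0.8,0.027,-0.41,0,0,0.8,0.013,-0.2,0,0,0.8]}}

```text
time_s: 8.5
tcp_pos: [0.6587, -0.0656, 0.1726]
eef_rot: [180.0, -0.0, 3.9]
contact_force: [1.1, 3.6, 0.3]
gripper_width: 0.0258
```

Request:
{"method": "carry_out", "body": {"commands": [0.008,-0.12,0,0,0.8,0.007,-0.1,0,0,0.8,0.004,-0.06,0,0,0.8,0,0,0,0,0.8,0,0,0,0,0.8]}}

```text
time_s: 9.0
tcp_pos: [0.6593, -0.0751, 0.1725]
eef_rot: [180.0, 0.0, 4.0]
contact_force: [2.9, -1.5, -2.5]
gripper_width: 0.0256
```

Request:
{"method": "carry_out", "body": {"commands": [0.003,-0.05,0,0,0.8,0.003,-0.05,0,0,0.8,0,0,0,0,0.8,0,0,0,0,0.8], "grip_force": 35}}

```text
time_s: 9.4
tcp_pos: [0.6595, -0.0772, 0.1726]
eef_rot: [-179.9, -0.0, 4.0]
contact_force: [-0.4, 7.4, 0.3]
gripper_width: 0.0261
```

Request:
{"method": "carry_out", "body": {"commands": [0.003,-0.05,0,0,0.8,0,0,0,0,0.8,0,0,0,0,0.8]}}

```text
time_s: 9.7
tcp_pos: [0.6595, -0.0773, 0.1726]
eef_rot: [-179.8, -0.0, 4.0]
contact_force: [-0.9, 16.2, 1.9]
gripper_width: 0.0257
```

The hard end is reached: travel is about 0.2594 m, the tool stops advancing and the force rises to 16 N. One last picture to check the loose things.

Run:
```python
from plant import telemetry,cams
from h import *
c=cams.capture("top"); cv2.imwrite("pics/t3.png",c["frame"][:,:,::-1])
```

```text
(no output)
```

View pics/t3.png

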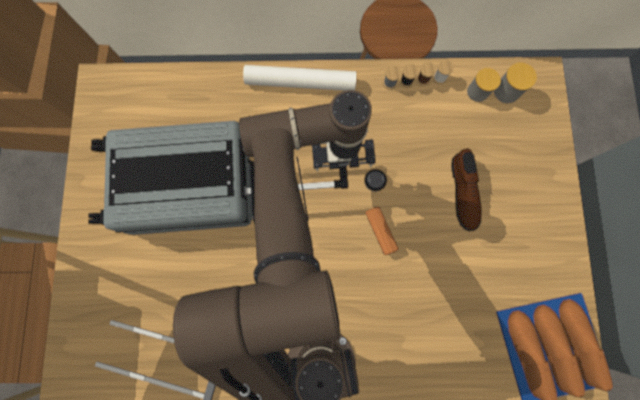

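The handle is fully out with its bar end at (342,183). The tin (375,180), brush (381,230) and shoe (467,190) are where they started, so I'm handing in.

```bash
python3 -c "
from plant import telemetry,r
s=telemetry.get_state(); print(s['tcp_pos'],s['gripper_width'],s['contact_force'])
print(r.close_job())"
```

```text
[ 0.65953362 -0.07724429  0.17254749] 0.025885531105348712 [-1.20160598 17.95904305  2.57048654]
the job is handed in; nothing more can be done
None
```

The handle is drawn out to its second stop and the gripper is still holding the bar; I handed the job in at about 9.8 s of the allowed 45 s.

- **First stop:** I squeezed the button flush at home (opening 25.6 mm) and drew the handle to about 0.105 m. I then opened the fingers and hooked the bar on until it locked at about 0.132 m. It stopped dead there with 15 N on the tool, and a light 3 N touch measured 32.3 mm, so the button was up.
- **Second stop:** I squeezed again (25.9 mm) and drew the handle to the hard end. Tool travel was about 0.259 m, and it stayed there under about 18 N of pull with the grip set to 35 N and the button flush.
- **Loose items:** by eye, the last top picture showed the brush, tin and shoe at the same pixel positions as at the start.

No check failed or disagreed. The handle distances are worked out from the tool's travel, since the joint values cannot be read, and the hand-in gave no verdict.

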